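Fetch a valve cartridge from the pinned rack and close the rack again

ROBOT

A 7-joint arm with a two-finger parallel gripper is mounted at the origin on a cart in front of the work surface, level with it; the furniture and walls round the work are solid. World frame = base frame: x ahead of the robot, y to its left, z up, the work surface at z = 0. Lengths are in m, angles in rad, forces in N, time in s.
With the tool pointing down it reaches from about 0.425 to 1.025 m from the base axis. Payload 3.6 kg.
Tool frame: the origin (TCP) lies at the centre of the arm's flange, where the gripper is bolted on; the fingertips stand 173 mm ahead of it and the grasp point (between the pads) lies 155 mm ahead of it; z points along the fingers, y is the line along which they close (so a half turn about z gives the same grasp; the last joint's range is limited). The gripper opens to 85 mm and grips with 20 to 120 N. Pads are 22 mm wide; open, the fingers measure 114 mm over their backs; the gripper's body (76 mm by 85 mm) begins 54 mm behind the grasp point. The pads swing forward as they close: fully open they stand 13 mm farther back than shut.
Start: joints at [-1.308, 0.591, 0.048, 1.609, -0.033, 0.943, -0.034], TCP at [0.253, 0.68, 0.405] pointing down, gripper open.
Joint ranges: [-2.69, 2.69], [-0.47, 2.24], [-1.27, 1.36], [0.19, 2.51], [-1.53, 4.68], [0.08, 2.07], [-3.09, 3.09]. Speed limits (rad/s): [2.57, 2.57, 3.14, 3.14, 3.14, 3.14, 3.14].

INTERFACE

Orientations are given as [roll, pitch, yaw] about the fixed x, y, z axes, in that order (R = Rz(yaw) Ry(pitch) Rx(roll)).
In Python, from plant import env, imaging gives the robot as it stands. The module is installed in compiled form; this text tells all that it offers.
- The arm moves only by the shell command python3 -m jog 'ROWS'. ROWS is text: rows parted by semicolons, each of 5 numbers parted by spaces: the shift along the tool's x, y, z in units of 60 mm (1.0 is 60 mm), then the turn about the tool's z in rad, then the closure, from 0 (fully open) to 1 (shut). In form: dx dy dz spin fingers; .... A call has 1 to 8 rows; each row shifts and turns the commanded pose from where the row before left it, along the tool's axes as they then stand; what a row does not reach is not made up. A row lasts 1/8 s, in which the tool goes at most 62.5 mm and 10.7 degrees, less where a joint would pass 70% of its speed; a pose out of reach is approached as far as the arm can. A call is refused whole if a number of a shift passes 1 or a number of a turn 0.188, either way. A call with a gripper value outside its range is refused whole. The fingers move at their own pace and stop on an object; the grip force is fixed at half the most. Time passes only in rows, so rows that do not move let the fingers close. It gives the time, the measured TCP pose, the force, the opening and the grip force at its end, in the units of the state.
- env.state(): the state, without advancing time (a new reading comes with each control period).
- imaging.camera(name): name is "scene" or "top" or "wrist"; returns a dict with "pixels" (400x640x3 uint8, red, green, blue), "fov_y" (degrees; the focal length in pixels is half the picture's height over the tangent of half this angle, whatever the lens; pixels are square), "cx", "cy" (the principal point, pixels), "view" (4x4, takes a point from world to camera coordinates); the wrist camera has in their place "hand_eye" (4x4, takes a point from camera to tool coordinates, whose origin is the TCP and whose axes are the flange's). Camera axes: x right, y down, z forward; pixel columns grow to the right and rows downward; lengths in m; the calibration is good to about 2 mm. A picture is of the moment at which its call begins: read the wrist's pose just before it. There is no depth.
- env.sign_off(): hands the job in; it is judged then, once.
The state is a dict: "time_s": time; "qpos": joint angles; "qd": joint speeds; "effort": joint torques, N m; "ee_pos": TCP position; "ee_rot": TCP orientation; "force": force on the tool from outside, world axes, zero at the start; "moment": the same for the moment, N m; "gripper_width": finger opening in m; "gripper_force": force on a finger pad.
Only numpy, scipy, OpenCV 4.12 (cv2) and the standard library are available. Lean on these libraries where they do the work, as an engineer would, in place of code of your own. Each camera call takes 0.05 s, during which the arm holds its last target. There are 200 camera calls.

TASK

I need the valve cartridge with the long slim neck: take it out of the rack and stand it upright, fully home, in the socket of the round black holding puck. To get at it, first slip the two collars off the rack's dowel pins and lift off the keeper plate, setting all three down flat on the rubber mat; once the cartridge is in the puck, close the rack again: keeper plate fully down on its pins, then each collar back on its own pin, down against the plate. Leave the other two cartridges in their wells and do not shift the pressure gauge lying nearby.

Things in the scene. Friction and masses are not known exactly. Their poses are not given: they have to be found in the camera images.
- rack: fixed rack, may lie turned: dark foot 62x188 mm, aluminium block 44x168 mm, top 28 mm up. Origin: centre of underside, y along its length. At x=0: wells 17 wide, 20 deep at y=-34,0,+34; bullet-nosed dowel pins, thick (dia 12) at y=+66, thin (dia 8) at y=-66, tips 68 mm up, last 9 mm tapered, each on a 20 mm shoulder that carries the plate 36 mm above the origin
- keeper_plate: steel plate 46x162 mm, 5 mm web, 240 g. Grip across its two upturned ears: mid-length, 46 long in y, outer faces at x=-23 and +23, up to 25 mm over the underside. Origin: centre of underside, y along its length. Holes 14 mm at y=+66, 10 mm at y=-66, so it fits the pins one way only; 22 mm windows at y=-34,0,+34 for the cartridge necks. Home: origin 36 mm above the rack's
- collar_large: larger knurled steel collar (ring), 30 mm outside, 14 mm bore, 16 mm high, 60 g, loose slip fit on the thick pin, set screw backed off. Origin: centre of its underside, z along its bore. Starts on the thick pin, resting on the keeper plate (origin 41 mm above the rack's)
- collar_small: smaller knurled steel collar (ring), 22 mm outside, 10 mm bore, 16 mm high, 30 g, loose slip fit on the thin pin. Origin: centre of its underside, z along its bore. Starts on the thin pin, resting on the keeper plate (origin 41 mm above the rack's)
- cartridge_long: the wanted brass cartridge, 48 mm tall, 70 g: stem dia 14, 16 mm long, tapered nose; flange dia 28 from 16 to 22 mm; slim round neck dia 10 up to 48 mm, 19 mm above the plate's web. Origin: centre of the stem's lower end, z up its axis. Starts in one of the rack's wells, flange on the block (origin 12 mm above the rack's)
- cartridge_hex: another brass cartridge, same stem and flange, but a hexagonal neck 15 mm over corners, up to 37 mm (8 mm above the plate's web). Origin: centre of the stem's lower end. Stays in its well of the rack
- cartridge_short: another brass cartridge, same stem and flange, but a short thick round neck, 14 mm diameter, up to 32.5 mm (3.5 mm above the plate's web). Origin: centre of the stem's lower end. Stays in its well of the rack
- holder: round black nylon holding puck, fixed: foot dia 76 mm, 6 mm high; body dia 60 mm, top 28 mm up, in its middle a bright bushing with a socket 17 mm wide, 18 mm deep for a cartridge stem. Origin: centre of its underside. Home, a cartridge's flange rests on the top (its origin 12 mm above the puck's). Between puck and rack stand fixed fixtures up to 215 mm tall: cross over them, tool 0.3 m up
- mat: dark grey ribbed rubber parts mat, fixed, 116x176 mm, flat top 8 mm above the bench: the side area. Origin: centre of its underside, y along its length
- gauge: round pressure gauge lying on its back, 81x52x27 mm, a bystander. Origin: centre of its underside
Not all that is in view belongs to the job. There is more than one size of the holder; the one meant has the size given above.

How it is judged:
On the way, in this order (a step that is already met when the one before it is completed fails the run):
1. both collars and the keeper plate lie on the rubber mat, let go (x of collar_large in the frame of mat between -0.058 and 0.058 m and y of collar_large in the frame of mat between -0.088 and 0.088 m and z of collar_large in the frame of mat between 0.004 and 0.012 m and contact force between the fingers and collar_large below 0.3 N and angle between each of collar_large, collar_small, keeper_plate's own z axis and vertical below 0.15 rad and x of collar_small in the frame of mat between -0.058 and 0.058 m and y of collar_small in the frame of mat between -0.088 and 0.088 m and z of collar_small in the frame of mat between 0.004 and 0.012 m and contact force between the fingers and collar_small below 0.3 N and x of keeper_plate in the frame of mat between -0.058 and 0.058 m and y of keeper_plate in the frame of mat between -0.088 and 0.088 m and z of keeper_plate in the frame of mat between 0.004 and 0.012 m and contact force between the fingers and keeper_plate below 0.3 N), for 0.2 s.
2. the long-necked cartridge stands fully home in the puck's socket, let go (horizontal distance between cartridge_long and holder below 0.005 m and z of cartridge_long in the frame of holder between 0.009 and 0.015 m and angle between cartridge_long's own z axis and vertical below 0.1 rad and contact force between the fingers and cartridge_long below 0.3 N), for 0.2 s.
3. the keeper plate is fully down on its two pins (x of keeper_plate in the frame of rack between -0.005 and 0.005 m and y of keeper_plate in the frame of rack between -0.005 and 0.005 m and z of keeper_plate in the frame of rack between 0.033 and 0.039 m and angle between keeper_plate's own z axis and vertical below 0.1 rad and angle between the y axis of keeper_plate and the y axis of rack, either way round below 0.1 rad), for 0.2 s.
At the end, for the whole second after the job is handed in: Long-necked cartridge upright in the puck (5 mm sideways, 3 mm in height); plate on the rack's pins and each collar on its own pin on the plate (5 mm sideways, 3 mm in height, level within 6 degrees); other two cartridges within 10 mm of where they stood, upright; all released and at rest (all of step 3 and horizontal distance between cartridge_long and holder below 0.005 m and z of cartridge_long in the frame of holder between 0.009 and 0.015 m and angle between each of cartridge_long, collar_large, collar_small's own z axis and vertical below 0.1 rad and x of collar_large in the frame of rack between -0.005 and 0.005 m and y of collar_large in the frame of rack between 0.061 and 0.071 m and z of collar_large in the frame of rack between 0.038 and 0.044 m and x of collar_small in the frame of rack between -0.005 and 0.005 m and y of collar_small in the frame of rack between -0.071 and -0.061 m and z of collar_small in the frame of rack between 0.038 and 0.044 m and distance of each of cartridge_hex, cartridge_short from where it was at the start of the episode below 0.01 m and angle between each of cartridge_hex, cartridge_short's own z axis and vertical below 0.15 rad and linear speed of each of keeper_plate, collar_large, collar_small, cartridge_long below 0.02 m/s); the robot touches nothing.
It fails at once if one of the other two cartridges is pulled out of its well (distance of any of cartridge_hex, cartridge_short from where it was at the start of the episode above 0.012 m).
It fails at once if the pressure gauge is shifted more than 20 mm (distance of gauge from where it was at the start of the episode above 0.02 m).
It also fails if it takes over 152 s, if anything falls off the work surface, if the arm or the gripper's body presses on something with over 40 N, if the wrist force passes 120 N, or if a joint passes its speed limit or range.

## Working session

There is one attempt and no reset: what is moved stays moved. The work goes in short steps, Python scripts to look and compute and a shell command to move; the robot and the scene stay as the last step left them, time stands still between calls to the robot, and variables do not carry over. Pictures are saved under pics/ and viewed, at most 19 in all, crops included, and the job is handed in when it is done.

```bash
mkdir -p pics; ls
cat > h.py <<'E'
import numpy as np, cv2
from scipy.spatial.transform import Rotation as R
from plant import env, imaging
def snap(name,fn=None):
    s=env.state(); c=imaging.camera(name); p=np.array(c["pixels"])
    f=p.shape[0]/2/np.tan(np.radians(c["fov_y"])/2)
    if name=="wrist":
        T=np.eye(4);T[:3,:3]=R.from_euler("xyz",s["ee_rot"]).as_matrix();T[:3,3]=s["ee_pos"]
        M=T@np.array(c["hand_eye"])
    else: M=np.linalg.inv(np.array(c["view"]))
    cam=dict(f=f,cx=c["cx"],cy=c["cy"],M=M)
    if fn: cv2.imwrite(fn,p[:,:,::-1])
    return p,cam
def ray(cam,u,v,z):
    d=cam["M"][:3,:3]@np.array([(u-cam["cx"])/cam["f"],(v-cam["cy"])/cam["f"],1]); o=cam["M"][:3,3]
    return o+d*(z-o[2])/d[2]
def proj(cam,P):
    q=np.linalg.inv(cam["M"])@np.append(P,1); return cam["cx"]+cam["f"]*q[0]/q[2],cam["cy"]+cam["f"]*q[1]/q[2]
E
python3 - <<'E'
from h import *
import pickle
s=env.state(); print({k:np.round(v,3) for k,v in s.items()})
for n in ["top","scene","wrist"]:
    p,c=snap(n,f"pics/{n}0.png"); pickle.dump(c,open(f"{n}0.pkl","wb")); print(n,c["f"],c["cx"],c["cy"],np.round(c["M"],3).tolist())
E
```

```text
pics
{'time_s': np.float64(0.0), 'qpos': array([-1.308,  0.592,  0.048,  1.61 , -0.033,  0.943, -0.034]), 'qd': array([-0.001, -0.001,  0.   , -0.001, -0.   , -0.001, -0.   ]), 'effort': array([-1.0000e-03, -5.4869e+01,  1.5460e+00, -1.9813e+01,  9.0000e-03,
        9.0000e-03,  0.0000e+00]), 'ee_pos': array([0.252, 0.679, 0.404]), 'ee_rot': array([-3.139,  0.   ,  2.786]), 'force': array([ 0.219, -0.151,  0.544]), 'moment': array([-0.07 , -0.015,  0.012]), 'gripper_force': np.float64(0.0), 'gripper_width': np.float64(0.086)}
top 364.31134491064574 324.45821315794234 195.95622101791707 [[0.014, -0.998, 0.057, 0.427], [-1.0, -0.015, -0.022, 0.009], [0.023, -0.057, -0.998, 1.032], [0.0, 0.0, 0.0, 1.0]]
scene 362.7920170964122 310.65040607513606 198.77783631927085 [[-0.565, -0.415, 0.713, -0.215], [-0.825, 0.275, -0.494, 0.449], [0.01, -0.867, -0.498, 0.515], [0.0, 0.0, 0.0, 1.0]]
wrist 357.1190661141231 321.1327037280639 199.11238266251667 [[0.348, 0.887, 0.303, 0.175], [0.938, -0.328, -0.115, 0.707], [-0.003, 0.324, -0.946, 0.373], [0.0, 0.0, 0.0, 1.0]]
```

View pics/top0.png

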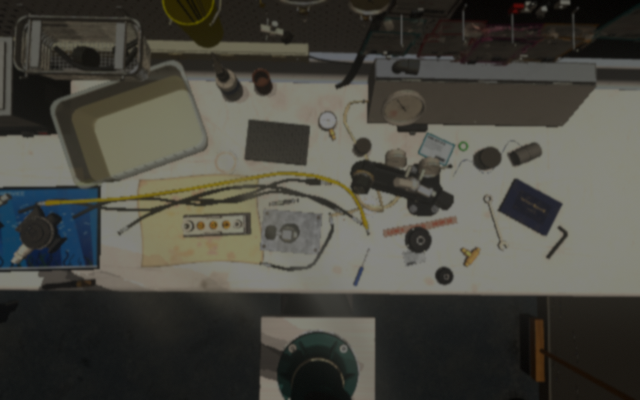

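View pics/scene0.png

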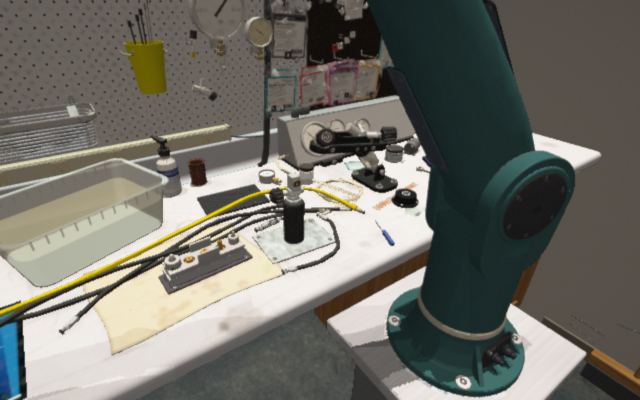

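The top view shows the rack at about (217,224), the mat at (278,142), the gauge at (328,122), and puck candidates at (418,239), (445,275), (362,146) and (488,157). Fixtures stand around (290,235) and (400,185). I'll zoom in.

Run:
```python
import cv2,numpy as np
p=cv2.imread("pics/top0.png")
a=cv2.resize(p[200:250,170:264],None,fx=6,fy=6,interpolation=cv2.INTER_CUBIC)
b=cv2.resize(p[130:290,345:515],None,fx=3.3,fy=3.3,interpolation=cv2.INTER_CUBIC)
b=b[:,:]; b=b[:].copy()
h=np.zeros((528+0,1,3),np.uint8)
a=np.clip(a*1.8,0,255).astype(np.uint8); b=np.clip(b*1.8,0,255).astype(np.uint8)
cv2.imwrite("pics/a.png",a);cv2.imwrite("pics/b.png",b);print(a.shape,b.shape)
```

```text
(300, 564, 3) (528, 561, 3)
```

View pics/a.png

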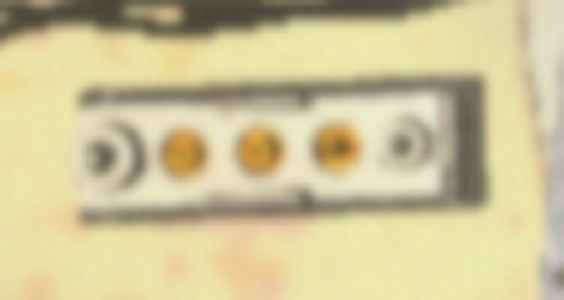

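View pics/b.png

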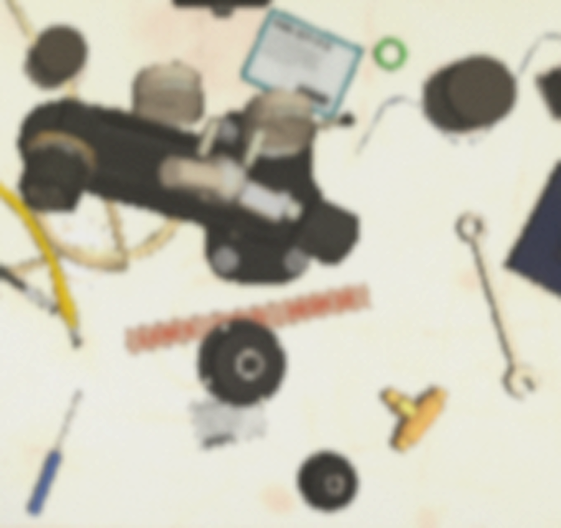

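The target puck is the one at (418,239): its foot is about 26 px, roughly 75 mm, with the socket at about (420.5,240.3). The one at (445,275) is too small. The large collar is at the left end of the rack, about (186.7,226.2), and the small collar is at about (237.5,224.2).

Run:
```python
from h import *
import pickle
c=pickle.load(open("top0.pkl","rb"))
for n,u,v,z in [("big",186.7,226.2,.062),("small",237.5,224.2,.062),("puck",420.5,240.3,.028),("mat",278,142,.008),("matTL",248,121,.008),("matBR",307,164,.008),("gauge",328,122,.027)]+[(f"cart{i}",170+x/6,200+y/6,.04) for i,(x,y) in enumerate([(185,152),(261,149),(336,146)])]:
    print(n,np.round(ray(c,u,v,z),4))
```

```text
big [0.3968 0.3491 0.062 ]
small [0.4039 0.2162 0.062 ]
puck [ 0.3655 -0.28    0.028 ]
mat [0.6362 0.12   0.008 ]
matTL [0.6948 0.2061 0.008 ]
matBR [0.5749 0.0369 0.008 ]
gauge [ 0.6914 -0.0204  0.027 ]
cart0 [0.399  0.3191 0.04  ]
cart1 [0.4008 0.2852 0.04  ]
cart2 [0.4026 0.2518 0.04  ]
```

```bash
python3 -m jog '0 0 0 0.166 0.4;0 0 0 0.166 0.4;0 0 0 0.166 0.4;0 0 0 0.166 0.4;0 0 0 0.166 0.4;0 0 0 0.166 0.4;0 0 0 0.166 0.4' ; python3 -m jog '-.92 .304 0 0 .4;-.92 .304 0 0 .4;-.92 .304 0 0 .4;-.92 .304 0 0 .4;-.92 .304 0 0 .4;-.92 .304 0 0 .4;-.92 .304 0 0 .4;0 0 0 0 .4'
python3 - <<'E'
from h import *
import pickle
s=env.state(); print(s["qpos"],s["ee_pos"],s["ee_rot"])
p,c=snap("wrist","pics/w1.png"); pickle.dump(c,open("w1.pkl","wb"))
E
```

```text
time_s: 1.02
ee_pos: [0.2523, 0.6795, 0.4042]
ee_rot: [-3.141, 0.001, 1.619]
force: [-0.0, -0.3, -0.1]
gripper_width: 0.0512
gripper_force: 0.0
time_s: 2.02
ee_pos: [0.4021, 0.2952, 0.4048]
ee_rot: [-3.141, 0.002, 1.614]
force: [-0.1, -0.1, 0.9]
gripper_width: 0.0514
gripper_force: 0.0
[-1.05534075  0.32977051  0.41964662  2.1232996  -0.19761916  0.72648088
 -0.4637552 ] [0.40207682 0.29516982 0.40484471] [-3.14134930e+00  2.05026454e-03  1.61420643e+00]
```

View pics/w1.png

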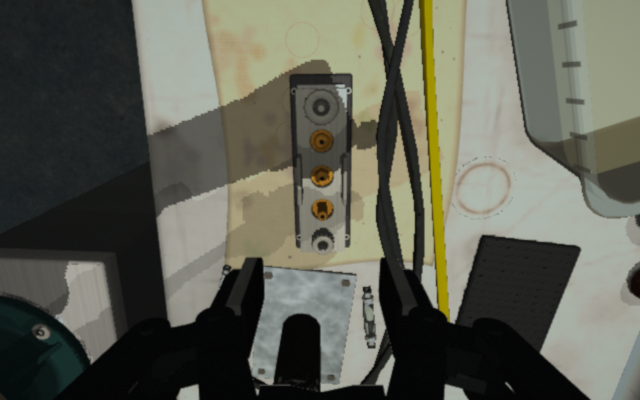

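Run:
```python
import cv2,numpy as np
p=cv2.imread("pics/w1.png")[68:253,275:370]
a=cv2.resize(p,None,fx=3.2,fy=3.2,interpolation=cv2.INTER_CUBIC)
cv2.imwrite("pics/w1c.png",np.clip(a*1.4,0,255).astype(np.uint8))
```

```text
(no output)
```

View pics/w1c.png

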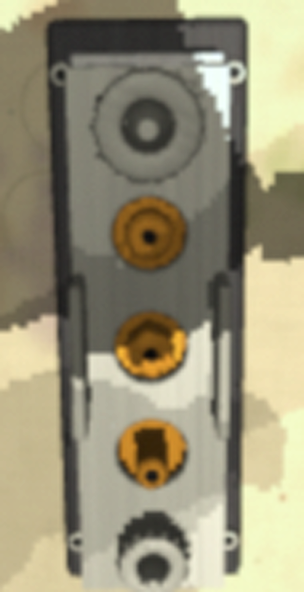

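The long slim neck is in the lowest well, next to the small collar. The hex is in the middle and the short one is beside the large collar. Pin tips are at full-image pixels (320.9,108) and (322.8,245.5).

Run:
```python
from h import *
import pickle
c=pickle.load(open("w1.pkl","rb"))
g=lambda x,y,z:ray(c,275+(x)/3.2,68+(y)/3.2,z)
for n,x,y,z in [("bigcollar",150,125,.057),("bigpin",147,128,.068),("smallpin",153,568,.068),("short",149,233,.034),("short neck",149,236,.0445),("hexneck",151,352,.049),("longtip",151,475,.060),("TL",50,20,.008),("TR",246,20,.008),("BL",68,573,.008),("BR",240,573,.008)]: print(n,np.round(g(x,y,z),4))
```

```text
bigcollar [0.4008 0.3521 0.057 ]
bigpin [0.3999 0.3522 0.068 ]
smallpin [0.4073 0.2254 0.068 ]
short [0.402 0.319 0.034]
short neck [0.4019 0.3199 0.0445]
hexneck [0.404  0.2865 0.049 ]
longtip [0.4055 0.2519 0.06  ]
TL [0.3694 0.3776 0.008 ]
TR [0.4287 0.3802 0.008 ]
BL [0.3789 0.1923 0.008 ]
BR [0.4399 0.195  0.008 ]
```

```bash
python3 -m jog '.952 .016 0 -.008 .4;0 0 0 0 .4;0 0 .8 0 .4;0 0 .8 0 .4;0 0 .8 0 .4;0 0 .4 0 .4;0 0 .2 0 .4;0 0 .147 0 .4'; python3 -m jog '0 0 0 0 .4;0 0 0 0 .4;0 0 0 0 .55;0 0 0 0 .7;0 0 0 0 .8;0 0 0 0 1;0 0 0 0 1;0 0 0 0 1'
python3 - <<'E'
from h import *
snap("wrist","pics/w2.png")
E
```

```text
time_s: 3.08
ee_pos: [0.3984, 0.3584, 0.2156]
ee_rot: [3.141, -0.001, 1.633]
force: [-0.7, -0.7, 0.4]
gripper_width: 0.0511
gripper_force: 0.0
time_s: 4.08
ee_pos: [0.3987, 0.3577, 0.217]
ee_rot: [3.141, -0.001, 1.632]
force: [-0.8, -0.5, 6.1]
gripper_width: 0.0282
gripper_force: 58.6
```

View pics/w2.png

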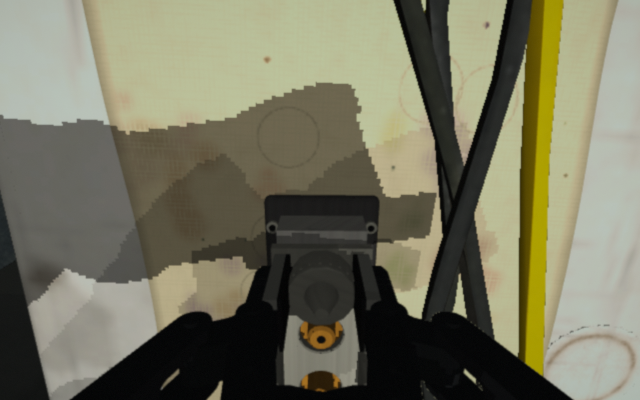

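The large collar is between the pads at about (322,280) and gripped. Next: mat pose from the top image, and lift the collar.

```bash
python3 -m jog '0 0 -.2 0 1;0 0 -.4 0 1;0 0 -.5 0 1;0 0 -.5 0 1;0 0 -.2 0 1;0 0 0 0 1;0 0 0 0 1;0 0 0 0 1'
python3 - <<'E'
from h import *
import pickle
p=cv2.imread("pics/top0.png"); c=pickle.load(open("top0.pkl","rb"))
g=p.max(2); m=np.zeros_like(g); m[112:172,238:318]=(g[112:172,238:318]<75)
ct=max(cv2.findContours(m,0,1)[0],key=cv2.contourArea); W=np.array([ray(c,*q[0],.008)[:2] for q in ct],np.float32)
print(cv2.minAreaRect(W),cv2.boundingRect(ct))
s=env.state();print(s["ee_pos"],s["gripper_width"])
p,c=snap("wrist","pics/w3.png")
E
```

```text
time_s: 5.12
ee_pos: [0.3981, 0.3574, 0.3228]
ee_rot: [-3.14, 0.002, 1.632]
force: [-0.2, -0.4, -1.2]
gripper_width: 0.0277
gripper_force: 59.4
((0.6356701850891113, 0.12290878593921661), (0.17188212275505066, 0.11397857218980789), 85.29904174804688) (245, 120, 64, 45)
[0.3981254  0.3573625  0.32282426] 0.027670645144026434
```

View pics/w3.png

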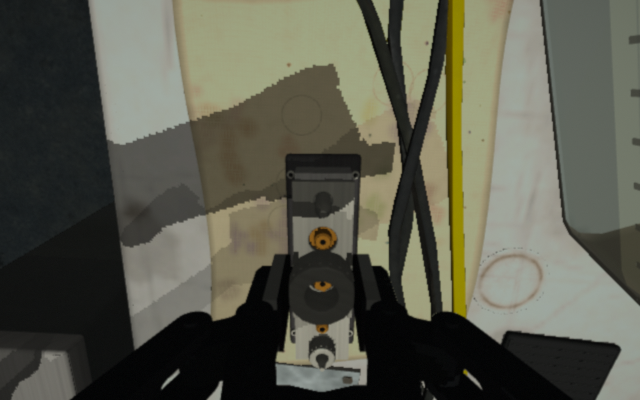

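```bash
python3 - <<'E'
from h import *
p,c=snap("wrist"); s=env.state(); z=s["ee_pos"][2]-.160
print(s["ee_pos"])
for u,v in [(322,287),(322,251),(322,323),(289,290),(357,290)]: print(np.round(ray(c,u,v,z)-s["ee_pos"],4))
cv2.imwrite("pics/w3c.png",np.clip(cv2.resize(p[235:400,250:400],None,fx=4,fy=3.6)*2.5,0,255).astype(np.uint8)[:,:,::-1])
E
cat >> h.py <<'E'
def mv(x,y,z=None,yaw=None):
    "needed shift in tool units from measured pose"
    s=env.state(); e=np.array(s["ee_pos"]); t=np.array([x,y,e[2] if z is None else z])
    d=R.from_euler("xyz",s["ee_rot"]).inv().apply(t-e)/.06
    print("units",np.round(d,3),"spin",None if yaw is None else round((s["ee_rot"][2]-yaw+np.pi)%(2*np.pi)-np.pi,3),"at",np.round(e,4),np.round(s["ee_rot"],3))
E
```

```text
[0.39831455 0.35741365 0.32305082]
[ 0.0006 -0.001  -0.16  ]
[-0.0004  0.0157 -0.16  ]
[ 0.0018 -0.0191 -0.16  ]
[-0.0131 -0.0033 -0.16  ]
[ 0.0154 -0.0015 -0.16  ]
```

View pics/w3c.png

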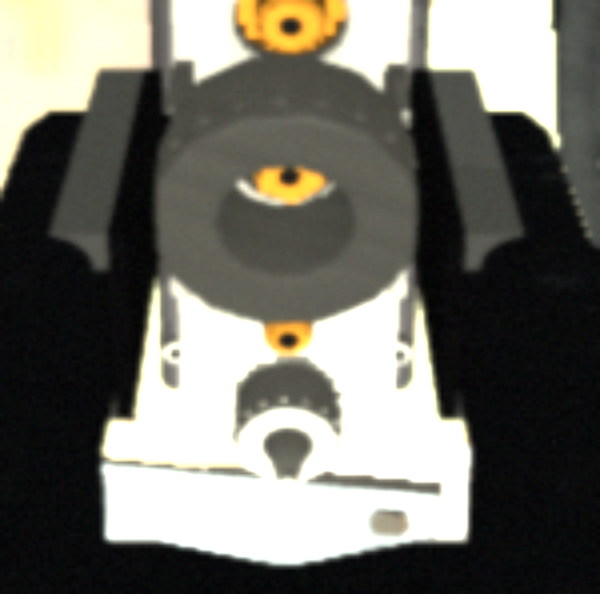

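The collar is gripped level, with its centre about 5 mm to −y of the tool axis. Moving it to the mat.

```bash
python3 -m jog '-.614 .647 0 0 1;-.614 .647 0 0 1;-.614 .647 0 0 1;-.614 .647 0 0 1;-.614 .647 0 0 1;0 0 0 0 1;0 0 0 0 1;0 0 0 0 1'; python3 -m jog '0 0 .6 0 1;0 0 .6 0 1;0 0 .5 0 1;0 0 .3 0 1;0 0 .15 0 1;0 0 0 0 1;0 0 0 0 1'
```

```text
time_s: 6.22
ee_pos: [0.6022, 0.1872, 0.3233]
ee_rot: [-3.14, -0.001, 1.634]
force: [0.0, 0.5, -1.1]
gripper_width: 0.0274
gripper_force: 59.4
time_s: 7.1
ee_pos: [0.6039, 0.1857, 0.1959]
ee_rot: [3.14, -0.0, 1.632]
force: [-1.4, -0.2, 0.2]
gripper_width: 0.0277
gripper_force: 59.4
```

```bash
python3 -m jog '0 0 .1 0 1;0 0 .07 0 1;0 0 0 0 1;0 0 0 0 1'; python3 -m jog '0 0 .05 0 1;0 0 0 0 1;0 0 0 0 1'
```

```text
time_s: 7.6
ee_pos: [0.6034, 0.1855, 0.1847]
ee_rot: [-3.142, 0.0, 1.632]
force: [0.6, 0.5, -1.4]
gripper_width: 0.0277
gripper_force: 59.4
time_s: 7.98
ee_pos: [0.6037, 0.1855, 0.184]
ee_rot: [3.141, -0.001, 1.632]
force: [-3.4, -0.4, 14.3]
gripper_width: 0.0274
gripper_force: 60.9
```

```bash
python3 -m jog '0 0 0 0 .6;0 0 0 0 .5;0 0 0 0 .5;0 0 -.3 0 .5;0 0 -.6 0 .5;0 0 -.8 0 .5;0 0 -.6 0 .5;0 0 0 0 .5'; python3 -m jog '.156 -.646 0 0 .5;.156 -.646 0 0 .5;.156 -.646 0 0 .5;.156 -.646 0 0 .5;.156 -.646 0 0 .5;0 0 0 0 .5;0 0 0 0 .5;0 0 0 0 .5'
python3 - <<'E'
from h import *
p,c=snap("wrist"); mv(.4074,.2205,.216,1.622)
z=.062
print(proj(c,[.4074,.2205,.068]),proj(c,[.404,.2864,.049]))
cv2.imwrite("pics/w4c.png",np.clip(cv2.resize(p[200:400,220:420],None,fx=3,fy=3)*2,0,255).astype(np.uint8)[:,:,::-1])
E
```

```text
time_s: 8.98
ee_pos: [0.6048, 0.1856, 0.324]
ee_rot: [3.134, -0.002, 1.632]
force: [0.3, 0.2, -0.2]
gripper_width: 0.0424
gripper_force: 0.0
time_s: 9.98
ee_pos: [0.4083, 0.2204, 0.3198]
ee_rot: [3.14, -0.0, 1.631]
force: [1.5, -0.6, 0.3]
gripper_width: 0.0427
gripper_force: 0.0
units [ 0.004 -0.016  1.729] spin 0.009 at [0.4082 0.2203 0.3198] [ 3.14  -0.     1.631]
(np.float64(318.41382109689533), np.float64(208.2839912221417)) (np.float64(319.2393697042547), np.float64(103.08328642035426))
```

View pics/w4c.png

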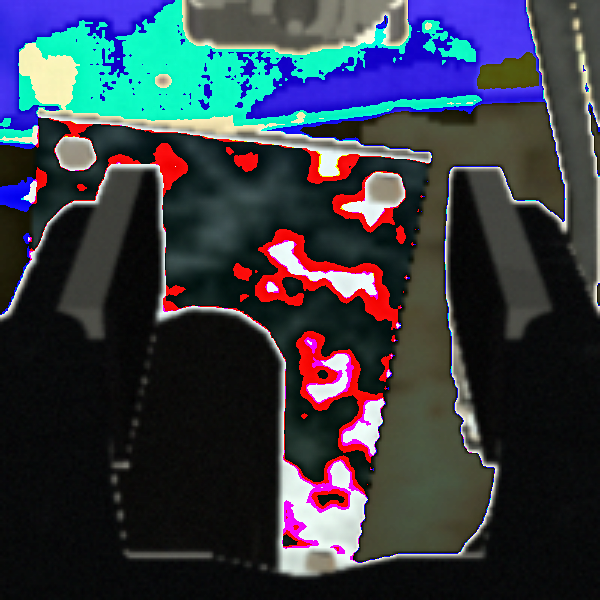

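Run:
```python
from h import *
import pickle
t=pickle.load(open("top0.pkl","rb")); w=pickle.load(open("w1.pkl","rb"))
for z in (.1,.15,.2): print(z,np.round(ray(t,288,235,z),3),"left edge",np.round(ray(t,275,235,z),3),"w1 topend",np.round(ray(w,298,316,z),3))
p=snap("top")[0]; 
q,c=snap("wrist")
a=p[150:290,170:400]; a=cv2.resize(a,None,fx=2.6,fy=2.6); b=cv2.resize(q,(480,300))
o=np.zeros((364+300,600,3),np.uint8)[:600]; o[:a.shape[0],:598]=np.clip(a.astype(float)*2,0,255)[:600]; o[364:600,:480]=b[:236]
cv2.imwrite("pics/m5.png",o[:,:,::-1])
```

```text
0.1 [0.379 0.08  0.1  ] left edge [0.379 0.113 0.1  ] w1 topend [0.387 0.169 0.1  ]
0.15 [0.382 0.076 0.15 ] left edge [0.381 0.107 0.15 ] w1 topend [0.389 0.207 0.15 ]
0.2 [0.384 0.072 0.2  ] left edge [0.384 0.101 0.2  ] w1 topend [0.391 0.245 0.2  ]
```

View pics/m5.png

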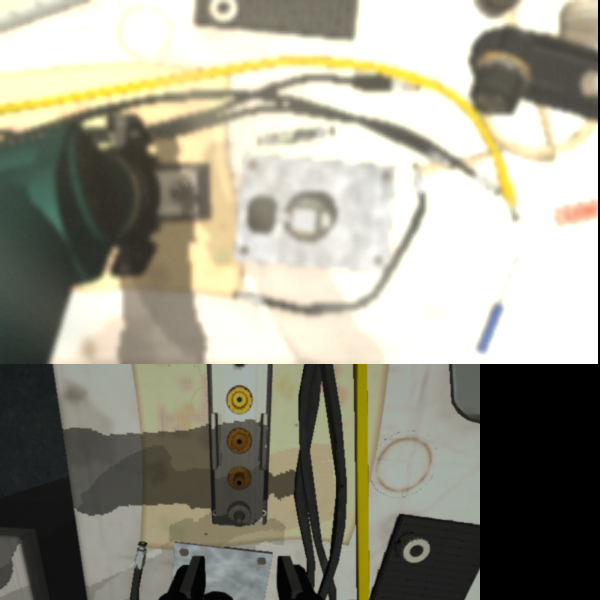

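The top crop shows the large collar flat on the mat at about (256,153), and the fixture well clear of the gripper. Descending on the small collar.

```bash
python3 -m jog '0 -.016 .5 .009 .5;0 0 .5 0 .5;0 0 .4 0 .5;0 0 .2 0 .5;0 0 .1 0 .5;0 0 0 0 .5;0 0 0 0 .5'; python3 -m jog '0 0 0 0 .6;0 0 0 0 .7;0 0 0 0 .8;0 0 0 0 .9;0 0 0 0 1;0 0 0 0 1;0 0 0 0 1'
```

```text
time_s: 11.0
ee_pos: [0.4064, 0.2206, 0.2183]
ee_rot: [3.14, -0.001, 1.623]
force: [0.5, 0.3, 0.8]
gripper_width: 0.0426
gripper_force: 0.0
time_s: 11.88
ee_pos: [0.4062, 0.2205, 0.2183]
ee_rot: [3.141, -0.001, 1.623]
force: [-1.5, 0.2, 6.5]
gripper_width: 0.0191
gripper_force: 58.4
```

```bash
python3 -m jog '0 0 -.2 0 1;0 0 -.5 0 1;0 0 -.6 0 1;0 0 -.5 0 1;0 0 -.2 0 1;0 0 0 0 1'; python3 -m jog '-.53 .603 0 0 1;-.53 .603 0 0 1;-.53 .603 0 0 1;-.53 .603 0 0 1;-.53 .603 0 0 1;0 0 0 0 1;0 0 0 0 1;0 0 0 0 1';python3 -m jog '0 0 .6 0 1;0 0 .6 0 1;0 0 .6 0 1;0 0 .3 0 1;0 0 0 0 1;0 0 0 0 1'
```

```text
time_s: 12.62
ee_pos: [0.4061, 0.2206, 0.3383]
ee_rot: [3.14, -0.001, 1.623]
force: [-0.3, -0.5, -1.0]
gripper_width: 0.0189
gripper_force: 58.9
time_s: 13.62
ee_pos: [0.5939, 0.0723, 0.3367]
ee_rot: [-3.139, -0.001, 1.625]
force: [-0.1, 0.3, -0.2]
gripper_width: 0.0191
gripper_force: 58.9
time_s: 14.38
ee_pos: [0.5956, 0.0712, 0.2128]
ee_rot: [3.14, -0.0, 1.623]
force: [-0.1, -0.5, -0.8]
gripper_width: 0.0195
gripper_force: 58.9
```

```bash
python3 -m jog '0 0 .3 0 1;0 0 .1 0 1;0 0 .06 0 1;0 0 0 0 1;0 0 0 0 1;0 0 0 0 1'; python3 -m jog '0 0 .05 0 1;0 0 0 0 1;0 0 0 0 1'
```

```text
time_s: 15.12
ee_pos: [0.5948, 0.0709, 0.1854]
ee_rot: [-3.141, -0.001, 1.623]
force: [-3.8, 0.2, 10.7]
gripper_width: 0.0193
gripper_force: 60.1
time_s: 15.5
ee_pos: [0.5949, 0.0707, 0.1851]
ee_rot: [-3.141, -0.002, 1.622]
force: [-7.6, 0.5, 32.3]
gripper_width: 0.0193
gripper_force: 62.2
```

```bash
python3 -m jog '0 0 -.04 0 1;0 0 0 0 .8;0 0 0 0 .5;0 0 0 0 .4;0 0 -.4 0 .4;0 0 -.8 0 .25;0 0 -.8 0 .25;0 0 -.6 0 .25'; python3 -m jog '.625 -.499 0 0 .25;.625 -.499 0 0 .25;.625 -.499 0 0 .25;.625 -.499 0 0 .25;.625 -.499 0 0 .25;.625 -.499 0 0 .25;0 0 0 0 .25;0 0 0 0 .25'
python3 - <<'E'
from h import *
mv(.404,.2864,.214,1.622)
E
```

```text
time_s: 16.5
ee_pos: [0.5953, 0.071, 0.3411]
ee_rot: [3.14, 0.0, 1.623]
force: [0.1, 0.7, -0.6]
gripper_width: 0.0641
gripper_force: 0.0
time_s: 17.5
ee_pos: [0.4042, 0.2862, 0.3394]
ee_rot: [3.141, 0.001, 1.623]
force: [0.2, -0.1, 0.3]
gripper_width: 0.0642
gripper_force: 0.0
units [ 0.004 -0.003  2.089] spin 0.001 at [0.4042 0.2862 0.3394] [3.141e+00 1.000e-03 1.623e+00]
```

```bash
python3 -m jog '0 0 .6 0 .25;0 0 .6 0 .25;0 0 .5 0 .25;0 0 .25 0 .25;0 0 .13 0 .25;0 0 0 0 .25;0 0 0 0 .25;0 0 0 0 .25'; python3 -m jog '0 0 0 0 .35;0 0 0 0 .4;0 0 0 0 .45;0 0 0 0 .5;0 0 0 0 .6;0 0 0 0 .8;0 0 0 0 1;0 0 0 0 1'; python3 -m jog '0 0 0 0 1;0 0 0 0 1;0 0 -.1 0 1;0 0 -.1 0 1;0 0 0 0 1;0 0 0 0 1'
```

```text
time_s: 18.5
ee_pos: [0.4042, 0.2867, 0.2154]
ee_rot: [3.14, -0.001, 1.623]
force: [-0.4, 0.6, -0.2]
gripper_width: 0.0645
gripper_force: 0.0
time_s: 19.5
ee_pos: [0.4037, 0.2863, 0.215]
ee_rot: [-3.141, -0.0, 1.623]
force: [-1.3, -0.6, 4.7]
gripper_width: 0.0446
gripper_force: 61.0
time_s: 20.25
ee_pos: [0.4039, 0.2864, 0.2267]
ee_rot: [-3.141, 0.0, 1.623]
force: [0.2, 0.3, -2.3]
gripper_width: 0.0443
gripper_force: 62.0
```

```bash
python3 -m jog '0 0 -.3 0 1;0 0 -.5 0 1;0 0 -.5 0 1;0 0 -.5 0 1;0 0 -.3 0 1;0 0 0 0 1;0 0 0 0 1'; python3 -m jog '-.499 .711 0 0 1;-.499 .711 0 0 1;-.499 .711 0 0 1;-.499 .711 0 0 1;-.499 .711 0 0 1;-.499 .711 0 0 1;0 0 0 0.067 1;0 0 0 .067 1'; python3 -m jog '0 0 0 0 1;0 0 0 0 1;0 0 .1 0 1;0 0 .3 0 1;0 0 .5 0 1;0 0 .5 0 1;0 0 .3 0 1;0 0 0 0 1'
python3 - <<'E'
from h import *
mv(.6686,.1202,.187,1.489)
E
```

```text
time_s: 21.12
ee_pos: [0.4036, 0.2862, 0.3519]
ee_rot: [-3.14, 0.001, 1.623]
force: [-0.6, 0.6, -2.5]
gripper_width: 0.0447
gripper_force: 62.2
time_s: 22.12
ee_pos: [0.669, 0.1191, 0.3502]
ee_rot: [-3.138, 0.001, 1.485]
force: [0.2, 1.4, -3.5]
gripper_width: 0.0448
gripper_force: 62.4
time_s: 23.12
ee_pos: [0.6682, 0.1203, 0.2487]
ee_rot: [-3.138, 0.001, 1.489]
force: [0.5, 0.7, -3.2]
gripper_width: 0.0445
gripper_force: 62.3
units [0.    0.011 1.028] spin -0.0 at [0.6682 0.1203 0.2487] [-3.138e+00  1.000e-03  1.489e+00]
```

```bash
python3 -m jog '0 0 .4 0 1;0 0 .35 0 1;0 0 .15 0 1;0 0 .08 0 1;0 0 0 0 1;0 0 0 0 1;0 0 0 0 1';  python3 -m jog '0 0 .06 0 1;0 0 0 0 1;0 0 0 0 1;0 0 0 0 1'
```

```text
time_s: 24.0
ee_pos: [0.6692, 0.1203, 0.1925]
ee_rot: [3.141, -0.0, 1.489]
force: [0.3, 0.1, -2.4]
gripper_width: 0.0448
gripper_force: 62.4
time_s: 24.5
ee_pos: [0.669, 0.1203, 0.1883]
ee_rot: [3.142, 0.0, 1.489]
force: [0.5, 1.2, -3.2]
gripper_width: 0.0446
gripper_force: 62.4
```

```bash
python3 -m jog '0 0 .03 0 1;0 0 0 0 1;0 0 0 0 1;0 0 0 0 1';  python3 -m jog '0 0 0 0 .7;0 0 0 0 .4;0 0 0 0 .25;0 0 0 0 .25;0 0 0 0 .25'
```

```text
time_s: 25.0
ee_pos: [0.6692, 0.1202, 0.1872]
ee_rot: [3.141, -0.0, 1.489]
force: [-1.2, 0.2, 5.8]
gripper_width: 0.0447
gripper_force: 63.4
time_s: 25.62
ee_pos: [0.669, 0.1203, 0.1864]
ee_rot: [3.142, 0.0, 1.489]
force: [0.3, 0.2, -0.3]
gripper_width: 0.0639
gripper_force: 0.0
```

```bash
python3 -m jog '0 0 -.3 0 .25;0 0 -.6 0 .25;0 0 -.8 0 .25;0 0 -.8 0 .25;0 0 -.2 -.067 .25;0 0 0 -.067 .25;0 0 0 0 .6'; python3 -m jog '.404 -.711 0 0 .6;.404 -.711 0 0 .6;.404 -.711 0 0 .6;.404 -.711 0 0 .6;.404 -.711 0 0 .6;.404 -.711 0 0 .6;0 0 0 0 .6;0 0 0 0 .6'
python3 - <<'E'
from h import *
mv(.4058,.2524,.216,1.622)
q,c=snap("wrist"); p,t=snap("top")
print([np.round(proj(c,P),1) for P in ([.4058,.2524,.060],[.404,.2864,.049],[.4074,.2205,.068])])
o=np.zeros((600,640,3),np.uint8); o[:400]=q; a=cv2.resize(p[110:175,235:345],None,fx=3,fy=3); o[400:400+a.shape[0],:330]=np.clip(a*2.,0,255)
o[400:600,340:640]=np.clip(cv2.resize(q[100:200,250:400],(300,200))*1.4,0,255)
cv2.imwrite("pics/m6.png",o[:,:,::-1])
E
```

```text
time_s: 26.5
ee_pos: [0.6689, 0.1201, 0.35]
ee_rot: [3.14, -0.001, 1.622]
force: [-0.8, 0.7, 0.5]
gripper_width: 0.0473
gripper_force: 0.0
time_s: 27.5
ee_pos: [0.4063, 0.2522, 0.3489]
ee_rot: [3.14, -0.0, 1.622]
force: [0.4, 0.1, -1.1]
gripper_width: 0.0342
gripper_force: 0.0
units [ 0.003 -0.012  2.215] spin 0.0 at [0.4063 0.2522 0.3489] [ 3.14  -0.     1.622]
[array([319.1, 191.3]), array([319., 144.]), array([319. , 234.1])]
```

View pics/m6.png

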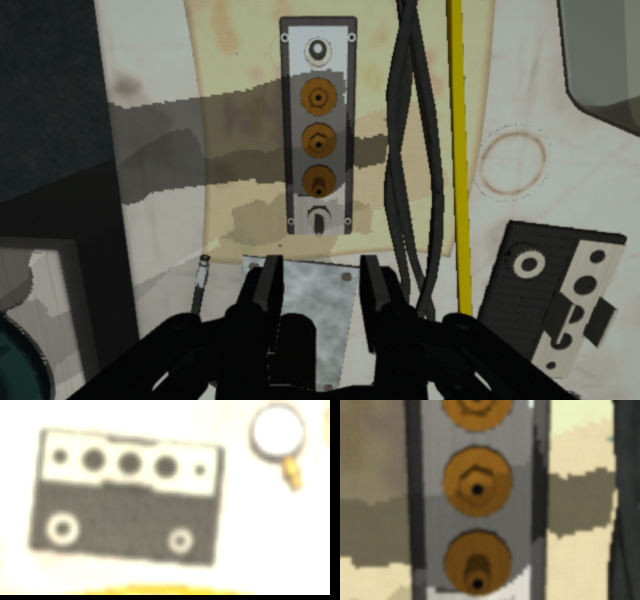

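The top inset shows plate and both collars flat on the mat and the gauge untouched. The long neck tip is at (319,191), exactly where predicted. Grasping it now.

```bash
python3 -m jog '0 -.012 .6 0 .6;0 0 .6 0 .6;0 0 .6 0 .6;0 0 .3 0 .6;0 0 .13 0 .6;0 0 0 0 .6;0 0 0 0 .6;0 0 0 0 .6'; python3 -m jog '0 0 0 0 .7;0 0 0 0 .8;0 0 0 0 .9;0 0 0 0 1;0 0 0 0 1;0 0 0 0 1;0 0 0 0 1'; python3 -m jog '0 0 -.1 0 1;0 0 -.2 0 1;0 0 -.3 0 1;0 0 -.5 0 1;0 0 -.5 0 1;0 0 -.5 0 1;0 0 0 0 1'
```

```text
time_s: 28.6
ee_pos: [0.4053, 0.2523, 0.2154]
ee_rot: [3.14, -0.001, 1.623]
force: [-0.4, -0.2, 0.0]
gripper_width: 0.034
gripper_force: 0.0
time_s: 29.48
ee_pos: [0.4051, 0.2523, 0.215]
ee_rot: [3.141, -0.0, 1.623]
force: [-0.4, -0.7, 4.8]
gripper_width: 0.0074
gripper_force: 58.8
time_s: 30.35
ee_pos: [0.4056, 0.2524, 0.343]
ee_rot: [3.137, -0.003, 1.623]
force: [-0.6, 1.2, -1.4]
gripper_width: 0.0073
gripper_force: 58.6
```

```bash
python3 -m jog '0 0 -.3 0 1;0 0 -.5 0 1;0 0 -.6 0 1;0 0 -.5 0 1;0 0 -.25 0 1;0 0 0 0 1'; python3 -m jog '-.3 .089 0 0 1;-.6 .178 0 0 1;-.6 .178 0 0 1;-.6 .178 0 0 1;-.6 .178 0 0 1;-.6 .178 0 0 1;-.6 .178 0 0 1;-.7 .178 0 0 1';python3 -m jog '-.6 -.352 0 0 1;-.6 -.352 0 0 1;-.6 -.352 0 0 1;-.6 -.352 0 0 1;-.6 -.352 0 0 1;-.6 -.352 0 0 1;-.3 -.176 0 0 1;-.3 -.176 0 0 1';python3 -m jog '0 0 0 0 1;0 0 0 0 1;0 0 0 0 1;0 0 0 0 1'
python3 - <<'E'
from h import *
import pickle
mv(.3655,-.28,.215,1.622)
q,c=snap("wrist"); pickle.dump(c,open("w7.pkl","wb"))
print(np.round(proj(c,[.3655,-.28,.028]),1))
cv2.imwrite("pics/w7.png",np.clip(q*1.3,0,255).astype(np.uint8)[:,:,::-1])
print(env.state()["qpos"])
E
```

```text
time_s: 31.1
ee_pos: [0.405, 0.2522, 0.4698]
ee_rot: [3.141, -0.001, 1.623]
force: [-0.3, 0.4, -1.5]
gripper_width: 0.0077
gripper_force: 58.6
time_s: 32.1
ee_pos: [0.4992, -0.0197, 0.4678]
ee_rot: [-3.138, 0.0, 1.624]
force: [1.4, -0.2, -1.3]
gripper_width: 0.0076
gripper_force: 58.6
time_s: 33.1
ee_pos: [0.3639, -0.2789, 0.4681]
ee_rot: [-3.139, -0.001, 1.622]
force: [-0.2, 0.8, -0.8]
gripper_width: 0.0072
gripper_force: 58.7
time_s: 33.6
ee_pos: [0.3653, -0.2779, 0.4695]
ee_rot: [-3.141, -0.0, 1.624]
force: [0.6, 0.3, -0.4]
gripper_width: 0.0071
gripper_force: 58.7
units [-3.600e-02  1.000e-03  4.242e+00] spin 0.002 at [ 0.3653 -0.2779  0.4695] [-3.141 -0.     1.624]
[320.7 153.4]
[-0.11925238  0.21726878  0.80239849  2.13762477 -0.20578409  0.86232968
  0.85958852]
```

View pics/w7.png

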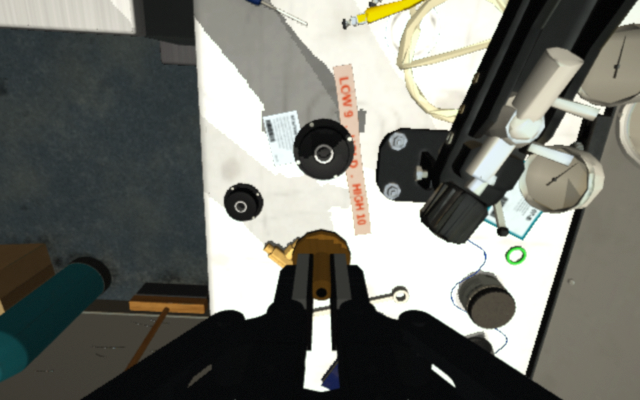

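Run:
```python
from h import *
import pickle
c=pickle.load(open("w7.pkl","rb")); t=pickle.load(open("top0.pkl","rb"))
q=cv2.imread("pics/w7.png"); g=q.max(2)
roi=g[105:195,280:370]; m=(roi<75).astype(np.uint8)
m=cv2.morphologyEx(m,cv2.MORPH_OPEN,np.ones((5,5)))
n,l,st,ce=cv2.connectedComponentsWithStats(m); i=l[45,35]; print(st[i],ce[i]+[280,105])
s2=g[140:168,310:338]; k=(s2>110).astype(np.uint8); n,l,st,ce=cv2.connectedComponentsWithStats(k)
for i in range(1,n): print("bright",st[i],ce[i]+[310,140])
f=q[225:300,280:365].astype(int); m=((f[:,:,2]-f[:,:,0])>35).astype(np.uint8); ys,xs=np.nonzero(m); print("flange bbox",xs.min()+280,xs.max()+280,ys.min()+225)
for u,v,z in [(422,205,.2),(378,160,.02),(440,150,.2),(378,160,.1)]: print(np.round(ray(c,u,v,z),3))
tp=cv2.imread("pics/top0.png").max(2)[222:256,400:436]; print("topscan"); 
cv2.imwrite("pics/w7c.png",np.hstack([cv2.resize(q[100:200,270:370],(400,400)),cv2.resize(q[220:310,277:367],(400,400))]))
```

```text
[   0    0   90   90 5549] [325.07460804 150.02252658]
bright [10  5  4  2  4] [321.5 145.5]
bright [8 7 1 1 1] [318. 147.]
bright [17  6  1  1  1] [327. 146.]
bright [ 4  9 20 15 92] [324.19565217 157.98913043]
flange bbox 280 364 225
[ 0.438 -0.278  0.2  ]
[ 0.434 -0.286  0.02 ]
[ 0.444 -0.238  0.2  ]
[ 0.421 -0.269  0.1  ]
topscan
```

View pics/w7c.png

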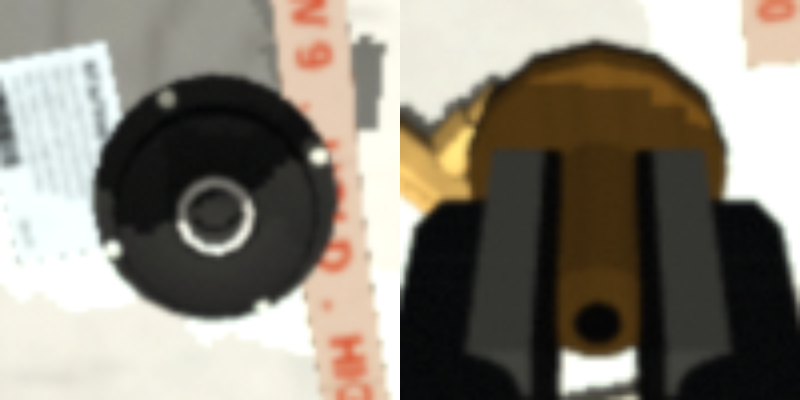

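Run:
```python
from h import *
import pickle
c=pickle.load(open("w7.pkl","rb")); e=np.array([.3653,-.2779,.4695])
print("socket",ray(c,324,154,.028))
print("necktop off",ray(c,321.3,292.5,e[2]-.155)-e,"flange far",ray(c,321.4,229.7,e[2]-.181)-e,"underside far",ray(c,321.4,229.7,e[2]-.187)-e)
print("flange L/R",ray(c,277+70/4.444,255,e[2]-.181)-e,ray(c,277+325/4.444,255,e[2]-.181)-e)
```

```text
socket [ 0.36942851 -0.28046036  0.028     ]
necktop off [ 0.00063405 -0.00018282 -0.155     ] flange far [-0.00018449  0.01601314 -0.181     ] underside far [-3.40510423e-05  1.33707130e-02 -1.87000000e-01]
flange L/R [-0.01294306  0.0023318  -0.181     ] [ 0.01402985  0.00379523 -0.181     ]
```

```bash
python3 -m jog '-.045 .06 .3 0 1;0 0 .5 0 1;0 0 .6 0 1;0 0 .6 0 1;0 0 .6 0 1;0 0 .4 0 1;0 0 .15 0 1;0 0 0 0 1'; python3 -m jog '0 0 0 0 1;0 0 0 0 1'
python3 - <<'E'
from h import *
import pickle
mv(.3694,-.2803,.215,1.622)
q,c=snap("wrist"); pickle.dump(c,open("w8.pkl","wb"))
print(np.round(proj(c,[.3694,-.2803,.028]),1))
q=np.clip(q*1.5,0,255).astype(np.uint8)[:,:,::-1]
cv2.imwrite("pics/w8.png",q); cv2.imwrite("pics/w8c.png",cv2.resize(q[130:330,225:425],(600,600)))
E
```

```text
time_s: 34.65
ee_pos: [0.3688, -0.2812, 0.2806]
ee_rot: [-3.141, -0.0, 1.623]
force: [-0.4, -0.5, -0.4]
gripper_width: 0.0073
gripper_force: 58.7
time_s: 34.9
ee_pos: [0.3689, -0.2813, 0.2815]
ee_rot: [3.14, 0.001, 1.623]
force: [-0.8, 0.7, -0.7]
gripper_width: 0.0076
gripper_force: 58.7
units [0.017 0.007 1.109] spin 0.001 at [ 0.3689 -0.2813  0.2815] [3.140e+00 1.000e-03 1.623e+00]
[320.4 205.9]
```

View pics/w8c.png

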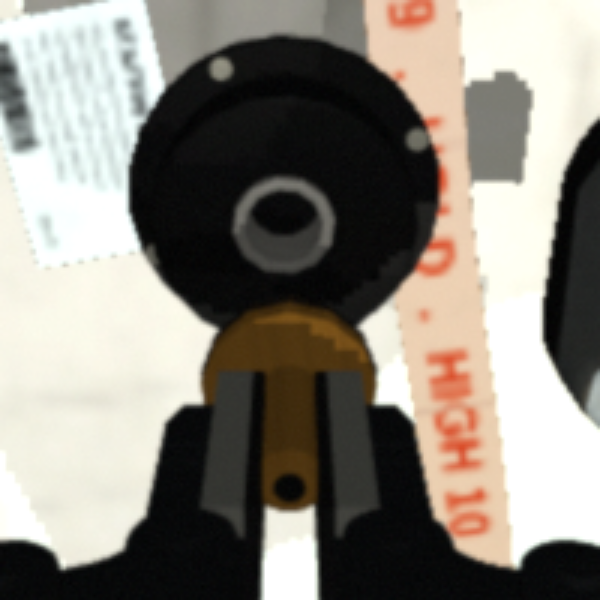

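```bash
python3 -m jog '.025 -.01 .3 0 1;0 0 .3 0 1;0 0 .15 0 1;0 0 .1 0 1;0 0 0 0 1;0 0 0 0 1'; python3 -m jog '0 0 .05 0 1;0 0 .05 0 1;0 0 0 0 1;0 0 0 0 1'
```

```text
time_s: 35.7
ee_pos: [0.368, -0.2798, 0.23]
ee_rot: [3.141, 0.0, 1.623]
force: [0.0, -0.2, -1.4]
gripper_width: 0.0071
gripper_force: 58.7
time_s: 36.2
ee_pos: [0.3679, -0.2797, 0.2237]
ee_rot: [-3.142, -0.0, 1.623]
force: [-0.6, 0.2, -0.5]
gripper_width: 0.0073
gripper_force: 58.7
```

No contact yet with the bottom 7 mm down in the socket. Continuing.

```bash
python3 -m jog '0 0 .05 0 1;0 0 .05 0 1;0 0 .03 0 1;0 0 0 0 1;0 0 0 0 1;0 0 0 0 1'
```

```text
time_s: 36.95
ee_pos: [0.368, -0.2797, 0.216]
ee_rot: [3.141, 0.0, 1.623]
force: [-1.0, -0.2, -1.6]
gripper_width: 0.0074
gripper_force: 58.7
```

```bash
python3 -m jog '0 0 .03 0 1;0 0 0 0 1;0 0 0 0 1;0 0 0 0 1'; python3 -m jog '0 0 0 0 .8;0 0 0 0 .6;0 0 0 0 .6;0 0 0 0 .6;0 0 -.3 0 .6;0 0 -.6 0 .6;0 0 -.6 0 .6;0 0 0 0 .6'
python3 - <<'E'
from h import *
q,c=snap("wrist"); print(env.state()["ee_pos"],np.round(proj(c,[.3687,-.2797,.06]),1))
q=np.clip(q*1.5,0,255).astype(np.uint8)[:,:,::-1]
cv2.imwrite("pics/w9c.png",cv2.resize(q[130:330,225:425],(500,500)))
E
```

```text
time_s: 37.45
ee_pos: [0.3678, -0.2798, 0.2149]
ee_rot: [3.14, -0.0, 1.622]
force: [-0.5, 2.1, 10.5]
gripper_width: 0.0074
gripper_force: 59.9
time_s: 38.45
ee_pos: [0.3685, -0.2801, 0.3059]
ee_rot: [3.138, 0.003, 1.623]
force: [0.6, 1.0, -0.7]
gripper_width: 0.0342
gripper_force: 0.0
[ 0.36825408 -0.27958037  0.30477653] [319.1 210.1]
```

View pics/w9c.png

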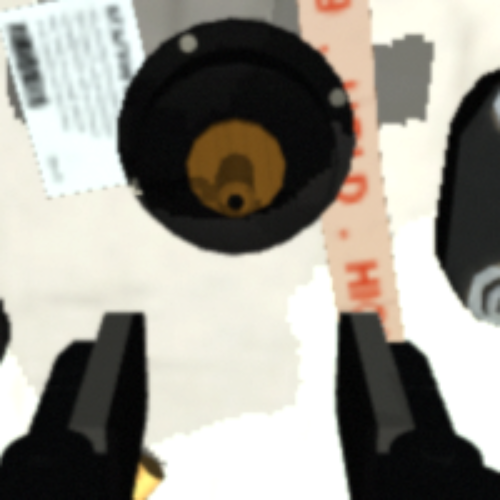

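The cartridge stands home: flange on the puck, neck tip at (319,210) as predicted for full depth. Returning for the plate.

```bash
python3 -m jog '0 0 -.7 0 .25;0 0 -.7 0 .25;0 0 -.6 0 .25;.702 .411 0 0 .25;.702 .411 0 0 .25;.702 .411 0 0 .25;.702 .411 0 0 .25;.702 .411 0 0 .25'; python3 -m jog '.702 .411 0 0 .25;.545 .733 0 0 .25;.545 .733 0 0 .25;.545 .733 0 0 .25;.545 .733 0 0 .25;0 0 0 .067 .25;0 0 0 .067 .25;0 0 0 0 .25'; python3 -m jog '0 0 .5 0 .25;0 0 .7 0 .25;0 0 .5 0 .25;0 0 0 0 .25;0 0 0 0 .25;0 0 0 0 .25'
python3 - <<'E'
from h import *
mv(.669,.1203,.187,1.489)
E
```

```text
time_s: 39.5
ee_pos: [0.4803, -0.0611, 0.4229]
ee_rot: [-3.14, -0.0, 1.623]
force: [1.0, -0.5, 0.0]
gripper_width: 0.064
gripper_force: 0.0
time_s: 40.5
ee_pos: [0.6712, 0.1204, 0.4219]
ee_rot: [-3.139, 0.001, 1.49]
force: [0.4, 0.9, -0.2]
gripper_width: 0.0641
gripper_force: 0.0
time_s: 41.25
ee_pos: [0.6721, 0.1199, 0.3238]
ee_rot: [3.139, -0.001, 1.489]
force: [-0.2, 1.2, -0.3]
gripper_width: 0.0644
gripper_force: 0.0
units [ 1.00e-03 -5.90e-02  2.28e+00] spin -0.0 at [0.6721 0.1199 0.3238] [ 3.139e+00 -1.000e-03  1.489e+00]
```

```bash
python3 -m jog '0 -.053 .6 0 .25;0 0 .7 0 .25;0 0 .5 0 .25;0 0 .3 0 .25;0 0 .15 0 .25;0 0 0 0 .25;0 0 0 0 .25'; python3 -m jog '0 0 0 0 .35;0 0 0 0 .45;0 0 0 0 .5;0 0 0 0 .6;0 0 0 0 .8;0 0 0 0 1;0 0 0 0 1;0 0 0 0 1'; python3 -m jog '0 0 -.1 0 1;0 0 -.3 0 1;0 0 -.6 0 1;0 0 -.8 0 1;0 0 -.6 0 1;0 0 -.3 0 1;0 0 0 0 1;0 0 0 0 1'
```

```text
time_s: 42.12
ee_pos: [0.6689, 0.1204, 0.1883]
ee_rot: [3.139, -0.0, 1.489]
force: [0.3, -0.8, 0.0]
gripper_width: 0.064
gripper_force: 0.0
time_s: 43.12
ee_pos: [0.6687, 0.1204, 0.1881]
ee_rot: [3.14, -0.001, 1.489]
force: [-0.3, -0.3, 6.5]
gripper_width: 0.0445
gripper_force: 63.3
time_s: 44.12
ee_pos: [0.6674, 0.1208, 0.3474]
ee_rot: [-3.138, 0.0, 1.489]
force: [-0.9, -1.1, -3.2]
gripper_width: 0.0445
gripper_force: 62.4
```

```bash
python3 -m jog '0 0 0 -.067 1;0 0 0 -.067 1;.373 -.531 0 0 1;.373 -.531 0 0 1;.373 -.531 0 0 1;.373 -.531 0 0 1;.373 -.531 0 0 1;.373 -.531 0 0 1'; python3 -m jog '.373 -.531 0 0 1;.273 -.381 0 0 1;.1 -.15 0 0 1;0 0 0 0 1;0 0 .3 0 1;0 0 .5 0 1;0 0 0 0 1;0 0 0 0 1'
python3 - <<'E'
from h import *
mv(.4037,.2863,.216,1.623)
q,c=snap("wrist")
q=np.clip(q*1.5,0,255).astype(np.uint8)[:,:,::-1]
cv2.imwrite("pics/w10.png",q)
E
```

```text
time_s: 45.12
ee_pos: [0.4687, 0.2451, 0.3476]
ee_rot: [-3.139, 0.002, 1.623]
force: [0.9, -0.4, -2.2]
gripper_width: 0.0445
gripper_force: 62.4
time_s: 46.12
ee_pos: [0.4056, 0.2854, 0.3017]
ee_rot: [3.14, 0.0, 1.621]
force: [0.4, -0.2, -1.2]
gripper_width: 0.0447
gripper_force: 62.4
units [ 0.017 -0.033  1.427] spin -0.002 at [0.4056 0.2854 0.3017] [3.14  0.    1.621]
```

```bash
python3 -m jog '.017 -.033 .3 0 1;0 0 .3 0 1;0 0 .15 0 1;0 0 0 0 1;0 0 0 0 1'
python3 - <<'E'
from h import *
mv(.4037,.2863,.216,1.623)
E
```

```text
time_s: 46.8
ee_pos: [0.4028, 0.287, 0.2567]
ee_rot: [3.14, -0.001, 1.623]
force: [-0.0, -0.2, -2.9]
gripper_width: 0.0448
gripper_force: 62.5
units [-0.013  0.014  0.679] spin -0.0 at [0.4028 0.287  0.2567] [ 3.140e+00 -1.000e-03  1.623e+00]
```

```bash
python3 -m jog '-.01 .012 .1 0 1;0 0 .1 0 1;0 0 0 0 1;0 0 0 0 1'; python3 -m jog '0 0 .1 0 1;0 0 .06 0 1;0 0 0 0 1;0 0 0 0 1'
```

```text
time_s: 47.3
ee_pos: [0.4032, 0.2863, 0.244]
ee_rot: [-3.141, 0.0, 1.623]
force: [-0.5, 0.6, -2.2]
gripper_width: 0.0449
gripper_force: 62.5
time_s: 47.8
ee_pos: [0.4032, 0.2863, 0.2345]
ee_rot: [3.142, 0.0, 1.623]
force: [-0.5, -0.1, -2.3]
gripper_width: 0.0446
gripper_force: 62.5
```

On the pins past the tapers, with no resistance.

```bash
python3 -m jog '0 0 .1 0 1;0 0 .1 0 1;0 0 .08 0 1;0 0 0 0 1;0 0 0 0 1'; python3 -m jog '0 0 .04 0 1;0 0 0 0 1;0 0 0 0 1;0 0 0 0 1'
```

```text
time_s: 48.42
ee_pos: [0.4032, 0.2863, 0.2177]
ee_rot: [3.142, 0.0, 1.623]
force: [0.2, -0.5, -2.3]
gripper_width: 0.0448
gripper_force: 62.5
time_s: 48.92
ee_pos: [0.4033, 0.2863, 0.216]
ee_rot: [3.141, -0.001, 1.623]
force: [-1.2, -1.7, 6.1]
gripper_width: 0.0444
gripper_force: 63.3
```

```bash
python3 -m jog '0 0 0 0 .6;0 0 0 0 .25;0 0 0 0 .25;0 0 0 0 .25;0 0 -.3 0 .25;0 0 -.7 0 .25;0 0 -.7 0 .25;0 0 -.2 0 .5'; python3 -m jog '-.37 .649 0 0 .5;-.37 .649 0 0 .5;-.37 .649 0 0 .5;-.37 .649 0 0 .5;-.37 .649 0 0 .5;0 0 0 -.009 .5;0 0 0 0 .5;0 0 0 0 .5'
python3 - <<'E'
from h import *
mv(.6037,.1855,.184,1.632)
q,c=snap("wrist")
q=np.clip(q*1.5,0,255).astype(np.uint8)[:,:,::-1]
cv2.imwrite("pics/w11.png",q)
E
```

```text
time_s: 49.92
ee_pos: [0.4037, 0.2866, 0.3312]
ee_rot: [3.138, -0.002, 1.623]
force: [0.5, -0.8, -0.7]
gripper_width: 0.0473
gripper_force: 0.0
time_s: 50.92
ee_pos: [0.602, 0.1867, 0.3285]
ee_rot: [-3.139, -0.001, 1.634]
force: [1.1, 1.0, -1.1]
gripper_width: 0.0428
gripper_force: 0.0
units [-0.023  0.033  2.408] spin 0.002 at [0.602  0.1867 0.3285] [-3.139e+00 -1.000e-03  1.634e+00]
```

```bash
python3 -m jog '0 .01 .6 0 .5;0 0 .7 0 .5;0 0 .6 0 .5;0 0 .3 0 .5;0 0 .17 0 .5;0 0 0 0 .5;0 0 0 0 .5;0 0 0 0 .5'
python3 - <<'E'
from h import *
mv(.6037,.1855,.184,1.632)
E
```

```text
time_s: 51.98
ee_pos: [0.6044, 0.1857, 0.1882]
ee_rot: [3.14, -0.0, 1.632]
force: [-0.1, -0.1, 0.4]
gripper_width: 0.0431
gripper_force: 0.0
units [-0.003 -0.012  0.069] spin -0.0 at [0.6044 0.1857 0.1882] [ 3.14  -0.     1.632]
```

```bash
python3 -m jog '-.003 -.01 .06 0 .5;0 0 0 0 .6;0 0 0 0 .7;0 0 0 0 .8;0 0 0 0 .9;0 0 0 0 1;0 0 0 0 1;0 0 0 0 1'; python3 -m jog '0 0 -.2 0 1;0 0 -.5 0 1;0 0 -.7 0 1;0 0 -.6 0 1;0 0 -.3 0 1;0 0 0 0 1;0 0 0 0 1'
python3 - <<'E'
from h import *
mv(.3985,.3576,.33,1.632)
E
```

```text
time_s: 52.98
ee_pos: [0.6033, 0.1854, 0.1838]
ee_rot: [-3.141, -0.0, 1.632]
force: [-2.1, 0.1, 6.8]
gripper_width: 0.0276
gripper_force: 58.9
time_s: 53.85
ee_pos: [0.6027, 0.1857, 0.3202]
ee_rot: [-3.139, 0.0, 1.632]
force: [-0.4, -0.3, -0.4]
gripper_width: 0.0281
gripper_force: 59.2
units [ 3.069 -3.221 -0.158] spin 0.0 at [0.6027 0.1857 0.3202] [-3.139  0.     1.632]
```

```bash
python3 -m jog '.44 -.46 0 0 1;.44 -.46 0 0 1;.44 -.46 0 0 1;.44 -.46 0 0 1;.44 -.46 0 0 1;.44 -.46 0 0 1;.33 -.36 0 0 1;.1 -.1 0 0 1'; python3 -m jog '0 0 0 0 1;0 0 .4 0 1;0 0 .4 0 1;0 0 .2 0 1;0 0 0 0 1;0 0 0 0 1;0 0 0 0 1'
python3 - <<'E'
from h import *
mv(.3985,.3576,.217,1.632)
q,c=snap("wrist")
q=np.clip(q*1.5,0,255).astype(np.uint8)[:,:,::-1]
cv2.imwrite("pics/w12.png",q)
E
```

```text
time_s: 54.85
ee_pos: [0.3973, 0.3587, 0.32]
ee_rot: [-3.139, 0.002, 1.635]
force: [0.2, -0.1, -0.4]
gripper_width: 0.0276
gripper_force: 59.3
time_s: 55.72
ee_pos: [0.3996, 0.3576, 0.2622]
ee_rot: [3.14, -0.001, 1.632]
force: [0.7, 0.4, -0.4]
gripper_width: 0.0274
gripper_force: 59.3
units [-0.    -0.02   0.754] spin -0.0 at [0.3996 0.3576 0.2622] [ 3.140e+00 -1.000e-03  1.632e+00]
```

```bash
python3 -m jog '0 -.018 .1 0 1;0 0 .1 0 1;0 0 .1 0 1;0 0 0 0 1;0 0 0 0 1'; python3 -m jog '0 0 .1 0 1;0 0 .06 0 1;0 0 0 0 1;0 0 0 0 1'
```

```text
time_s: 56.4
ee_pos: [0.3983, 0.3574, 0.2434]
ee_rot: [3.142, 0.0, 1.632]
force: [-0.7, -0.0, -0.4]
gripper_width: 0.0276
gripper_force: 59.3
time_s: 56.9
ee_pos: [0.3982, 0.3574, 0.2339]
ee_rot: [-3.142, 0.0, 1.632]
force: [0.6, -0.1, 0.2]
gripper_width: 0.028
gripper_force: 59.3
```

```bash
python3 -m jog '0 0 .1 0 1;0 0 .1 0 1;0 0 .06 0 1;0 0 0 0 1;0 0 0 0 1'; python3 -m jog '0 0 .03 0 1;0 0 0 0 1;0 0 0 0 1;0 0 0 0 1'
```

```text
time_s: 57.52
ee_pos: [0.3982, 0.3574, 0.2183]
ee_rot: [-3.141, 0.0, 1.632]
force: [0.3, -0.4, -0.6]
gripper_width: 0.0273
gripper_force: 59.3
time_s: 58.02
ee_pos: [0.3983, 0.3575, 0.2168]
ee_rot: [3.141, -0.0, 1.632]
force: [-0.2, -0.6, 4.3]
gripper_width: 0.0274
gripper_force: 59.7
```

```bash
python3 -m jog '0 0 0 0 .7;0 0 0 0 .5;0 0 0 0 .45;0 0 0 0 .45;0 0 -.3 0 .45;0 0 -.7 0 .45;0 0 -.7 0 .45;0 0 -.2 .009 .45'; python3 -m jog '-.824 .504 0 0 .45;-.824 .504 0 0 .45;-.824 .504 0 0 .45;-.824 .504 0 0 .45;-.824 .504 0 0 .45;-.824 .504 0 0 .45;0 0 0 0 .45;0 0 0 0 .45'; python3 -m jog '0 0 .6 0 .45;0 0 .7 0 .45;0 0 .5 0 .45;0 0 .3 0 .45;0 0 .1 0 .45;0 0 .05 0 .45;0 0 0 0 .45;0 0 0 0 .45'
python3 - <<'E'
from h import *
mv(.5951,.0707,.1852,1.622)
E
```

```text
time_s: 59.02
ee_pos: [0.3988, 0.3577, 0.3326]
ee_rot: [3.139, -0.003, 1.622]
force: [0.1, 0.4, -0.6]
gripper_width: 0.0467
gripper_force: 0.0
time_s: 60.02
ee_pos: [0.5943, 0.0708, 0.3294]
ee_rot: [-3.139, -0.001, 1.622]
force: [-0.3, 0.7, -0.3]
gripper_width: 0.0467
gripper_force: 0.0
time_s: 61.02
ee_pos: [0.5952, 0.0706, 0.1963]
ee_rot: [3.14, -0.0, 1.623]
force: [0.4, -0.1, 0.0]
gripper_width: 0.047
gripper_force: 0.0
units [ 0.001 -0.001  0.185] spin 0.001 at [0.5952 0.0706 0.1963] [ 3.14  -0.     1.623]
```

```bash
python3 -m jog '0 0 .1 0 .45;0 0 .06 0 .45;0 0 0 0 .45;0 0 0 0 .6;0 0 0 0 .7;0 0 0 0 .8;0 0 0 0 .9;0 0 0 0 1'; python3 -m jog '0 0 0 0 1;0 0 0 0 1;0 0 0 0 1;0 0 -.2 0 1;0 0 -.6 0 1;0 0 -.8 0 1;0 0 -.6 0 1;0 0 -.3 0 1';python3 -m jog '0 0 0 0 1;0 0 0 0 1'
python3 - <<'E'
from h import *
mv(.4061,.2206,.33,1.622)
E
```

```text
time_s: 62.02
ee_pos: [0.5949, 0.0706, 0.1863]
ee_rot: [3.141, -0.0, 1.623]
force: [-1.5, -0.4, 4.9]
gripper_width: 0.0192
gripper_force: 58.7
time_s: 63.02
ee_pos: [0.5952, 0.0706, 0.3381]
ee_rot: [3.139, -0.0, 1.623]
force: [0.8, 0.2, -0.7]
gripper_width: 0.0192
gripper_force: 58.8
time_s: 63.28
ee_pos: [0.5942, 0.071, 0.3346]
ee_rot: [-3.139, 0.0, 1.623]
force: [-0.3, 0.5, -0.3]
gripper_width: 0.0192
gripper_force: 58.7
units [ 2.655 -2.999  0.083] spin 0.001 at [0.5942 0.071  0.3346] [-3.139  0.     1.623]
```

```bash
python3 -m jog '.4 -.45 0 0 1;.4 -.45 0 0 1;.4 -.45 0 0 1;.4 -.45 0 0 1;.4 -.45 0 0 1;.4 -.45 0 0 1;.25 -.3 0 0 1;0 0 0 0 1'; python3 -m jog '0 0 0 0 1;0 0 .4 0 1;0 0 .5 0 1;0 0 .3 0 1;0 0 0 0 1;0 0 0 0 1;0 0 0 0 1'
python3 - <<'E'
from h import *
mv(.4061,.2206,.219,1.622)
E
```

```text
time_s: 64.28
ee_pos: [0.405, 0.221, 0.3345]
ee_rot: [-3.138, 0.002, 1.626]
force: [0.7, 0.8, -0.5]
gripper_width: 0.0189
gripper_force: 58.8
time_s: 65.15
ee_pos: [0.4073, 0.22, 0.2646]
ee_rot: [3.14, -0.001, 1.622]
force: [0.7, 0.3, -0.9]
gripper_width: 0.0193
gripper_force: 58.8
units [ 0.011 -0.021  0.759] spin 0.0 at [0.4073 0.22   0.2646] [ 3.140e+00 -1.000e-03  1.622e+00]
```

```bash
python3 -m jog '.008 -.018 .1 0 1;0 0 .1 0 1;0 0 .1 0 1;0 0 0 0 1;0 0 0 0 1'; python3 -m jog '0 0 .1 0 1;0 0 .06 0 1;0 0 0 0 1;0 0 0 0 1'
```

```text
time_s: 65.78
ee_pos: [0.4057, 0.2204, 0.2458]
ee_rot: [-3.141, 0.0, 1.623]
force: [-0.2, -0.5, -0.5]
gripper_width: 0.0187
gripper_force: 58.8
time_s: 66.28
ee_pos: [0.4057, 0.2205, 0.2363]
ee_rot: [-3.142, 0.0, 1.623]
force: [1.0, 0.2, -0.0]
gripper_width: 0.0192
gripper_force: 58.8
```

```bash
python3 -m jog '0 0 .1 0 1;0 0 .1 0 1;0 0 .06 0 1;0 0 0 0 1;0 0 0 0 1'; python3 -m jog '0 0 .04 0 1;0 0 0 0 1;0 0 0 0 1;0 0 0 0 1'
```

```text
time_s: 66.9
ee_pos: [0.4057, 0.2204, 0.2207]
ee_rot: [-3.142, 0.0, 1.623]
force: [-0.5, 0.3, -0.5]
gripper_width: 0.0193
gripper_force: 58.8
time_s: 67.4
ee_pos: [0.4058, 0.2204, 0.2191]
ee_rot: [3.141, -0.001, 1.622]
force: [-1.0, -0.7, 10.2]
gripper_width: 0.0191
gripper_force: 59.8
```

Seated. Release, retreat and take a final look.

```bash
python3 -m jog '0 0 0 0 .8;0 0 0 0 .5;0 0 0 0 .5;0 0 0 0 .5;0 0 -.3 0 .5;0 0 -.6 0 .5;0 0 -.8 0 .5;0 0 -.8 0 .5'; python3 -m jog '0 0 -.5 0 .5;0 0 0 0 .5;0 0 0 0 .5;0 0 0 0 .5'
python3 - <<'E'
from h import *
q,c=snap("wrist"); p,t=snap("top")
o=np.zeros((600,700,3),np.uint8)
o[:,:300]=np.clip(cv2.resize(q[40:240,270:370],(300,600))*1.4,0,255)
o[:280,310:700]=np.clip(cv2.resize(p[110:190,235:345],(390,280))*1.8,0,255)
o[290:600,310:700]=np.clip(cv2.resize(p[215:265,390:453],(390,310))*1.8,0,255)
cv2.imwrite("pics/fin.png",o[:,:,::-1])
print(np.round(ray(c,*proj(c,[.4,.35,.06]),.06),3),[np.round(proj(c,P),1) for P in ([.4006,.3523,.057],[.4074,.2205,.057])])
E
```

```text
time_s: 68.4
ee_pos: [0.4054, 0.2205, 0.3693]
ee_rot: [-3.141, 0.001, 1.623]
force: [0.3, 1.3, 0.1]
gripper_width: 0.0424
gripper_force: 0.0
time_s: 68.9
ee_pos: [0.4051, 0.2204, 0.3971]
ee_rot: [-3.139, 0.002, 1.623]
force: [-0.7, 0.1, 0.5]
gripper_width: 0.0427
gripper_force: 0.0
[0.4  0.35 0.06] [array([324.5,   8.2]), array([323.9, 173.4])]
```

View pics/fin.png

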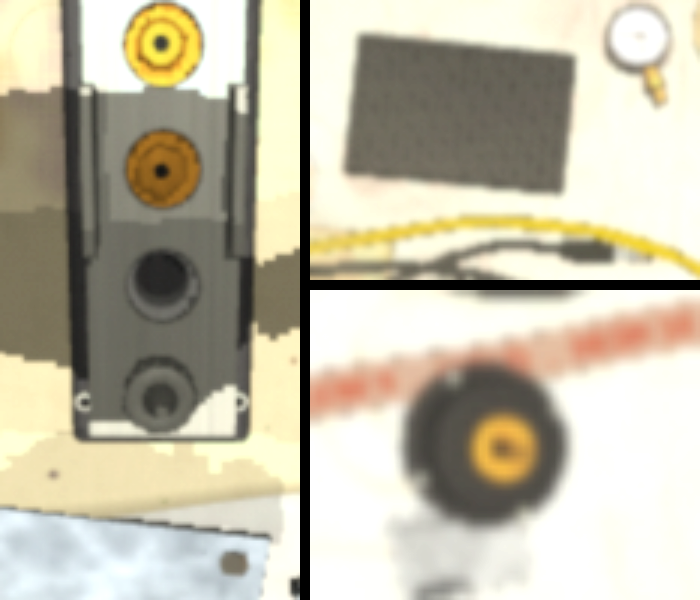

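The final picture shows the mat empty, the gauge in place and the cartridge in the puck at about (419,239). The plate is on the rack with the small collar on its pin, and the other two cartridges are in their wells. The large collar is out of this view, but it seated at the height and position it was picked from.

```bash
python3 -c "
from plant import env
print(env.sign_off())"
```

```text
the job is handed in; nothing more can be done
None
```

I handed the job in at about 69 s: the long-necked cartridge stands fully home in the puck, and the plate and both collars are back on the rack's pins. The sign-off returned no verdict. In the last pictures the other two cartridges are in their wells and the gauge looks unmoved. The large collar was out of view there, so its seating rests on the arm's contact reading at the height where it started.

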